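# Release the hold-down and peel the empty top tray off a sticky parts stack

## Task

On the injector bench a stack of nested green parts trays is locked on its transport base by a swivel hold-down: turn its red T-handle clockwise until it clicks over and stands in its open stop. Then take the empty top tray by the grip lug on its corner ear and peel it off: raise that corner first while the opposite corner stays down, so that the sticking tray lets go without disturbing the loaded tray underneath or anything else on the bench. Finish still holding the empty tray by its lug, level, still and clear to one side of the stack, about 20 cm above the bench.

Things in the scene. Friction and masses are not known exactly. Their poses are not given: they have to be found in the camera images.
- carrier: The transport base, fixed to the bench: a dark steel plate 178 mm (x) by 315 mm (y), 4 mm thick, with low guide tabs and a grey latch housing, that carries the stack of three green trays. Origin on the bench under the middle of the stack; x along the trays' 160 mm side, y along their 220 mm side. The hold-down stands at y = -143 mm; the lugs at the (+x, +y) corner. Yaw within 0.35 rad.
- clamp (a joint): Angle of the swivel hold-down about its vertical post, 0 = locked, its steel toe over the top tray's rim (pointing to +y of the base), 1.40 rad = open stop, toe swung clear. It grows as the handle turns clockwise seen from above. An over-centre spring holds it in either stop: it resists with about 0.2 N m up to half-way (0.7 rad), then clicks over and snaps on to the open stop.
- clamp_grip (a point): Middle of the red T-handle bar of the hold-down, on the axis it turns about, half-way up the bar. The bar is 13 mm thick along x, 52 mm long along y and 24 mm tall; it lies along the toe (y of this frame) and turns with it. 94 mm above the bench. Under the bar's middle is a hub 26 mm across; beside the hub the toe lies 9 mm below the bar's underside. Free space to both sides of the bar.
- lug (a point): Centre, half-way up, of the top tray's grip lug: a hollow upright fin on an ear outside the tray's (+x, +y) corner, 30 mm long, 17.5 mm thick, 24 mm tall above the ear, which is level with the rim. Axes as the top tray's (= the base's at the start). The fin points along the tray's diagonal, 0.95 rad counter-clockwise from its x axis: pinch it across that. At the start 78 mm above the bench.
- top_centre (a point): Middle of the empty top tray, half-way up: rim 160 mm (x) by 220 mm (y), 30 mm deep, 75 g; from it the lug is at (86, 116, 27) mm. At the start 51 mm above the bench, rim at 66 mm. It is nested 14 mm deep in the loaded tray with 2 mm play and sticks to it at four places near its corners, each letting go within 5 mm of lift at 2 to 3 N: 4 to 6 N at the lug when peeled, about 10 N at once when not.
- far_corner (a point): Underside corner of the top tray's floor diagonally opposite the lug, at (-62.5, -92.5) mm from the tray's centre, tray axes. At the start 36 mm above the bench. It is the corner about which the tray is tipped when it is peeled; from it the lug's centre lies at (148.5, 208.5, 42) mm in tray axes.
- loaded_tray: The loaded second tray, same shape, loose, full of copper, brass and steel washers and nuts, 1.2 kg. Origin at the centre of its underside, 20 mm above the bench; its rim is at 50 mm. It must stay where it is.
- injector_c (a point): Bystander: a fuel injector lying on the bench, 150 mm long (along x), 31 mm tall, steel with a black head; point at its middle, 16 mm up.
- carton_c (a point): Bystander: a green carton 60 x 90 x 65 mm with white labels; point at its centre.
- oil_tin_c (a point): Bystander: an upright tin with a yellow label, 56 mm across, 85 mm tall; point at its centre.

How it is judged:
By the outcome, as a careful person would: the job done as asked, in the order asked, and still so for the second after the job is handed in, while the arm keeps its last pose, push and grip.
It also fails if it takes over 61 s, if anything falls off the work surface, if the arm or the gripper's body presses on something with over 40 N, if the wrist force passes 120 N, or if a joint passes its speed limit or range.

## Robot

A 6-joint arm with a two-finger parallel gripper is mounted at the origin on the work surface. World frame = base frame: x ahead of the robot, y to its left, z up, the work surface at z = 0. Lengths are in mm, angles in rad, forces in N, time in s.
With the tool pointing down it reaches from about 350 to 875 mm from the base axis. Payload 4.2 kg.
Tool frame: the origin (TCP) lies midway between the tips of the shut fingers; the grasp point (between the pads) lies 19 mm behind it; y points along the fingers, x is the direction in which the jaws open and shut, and the axes are right-handed (so a half turn about y gives the same grasp; the last joint's range is limited). The gripper opens to 85 mm and grips with 20 to 120 N. Pads are 22 mm wide; open, the fingers measure 114 mm over their backs; the gripper's body (76 mm by 85 mm) begins 54 mm behind the grasp point. The pads swing forward as they close: fully open they stand 13 mm farther back than shut.
Start: joints at [0.259, 0.385, 0.008, 0, -1.194, -0.259], TCP at [624.979, 0.025, 231.312] pointing down, gripper open.
Joint ranges: [-3.14, 3.14], [-1.21, 2.06], [-1.07, 1.41], [-3.16, 2.05], [-2.99, -0.16], [-3.1, 3.1]. Speed limits (rad/s): [2.79, 2.79, 3.14, 3.14, 3.14, 3.14].

## Interface

Orientations are given as a unit quaternion [x, y, z, w].
In Python, from bench import read_state, get_image, job_done gives the robot as it stands.
- The arm moves only by the tool play_rows, never from a script. Its argument "series" is a list of rows, each a list of 7 numbers: the shift along the tool's x, y, z in m, then the turn, a rotation vector about the tool's x, y, z in rad, then the finger opening in m, from 0 to 0.0854. In form: [[x, y, z, wx, wy, wz, claw], ...]. A call has 1 to 10 rows; each row shifts and turns the pose as measured when the row begins, along the tool's axes as they then stand; what a row does not reach is not made up. A row lasts 1/10 s, in which the tool goes at most 50 mm and 8.59 degrees, less where a joint would pass 70% of its speed; a pose out of reach is approached as far as the arm can. A call with a gripper value outside its range is refused whole. The fingers move at their own pace and stop on an object; the grip force is fixed at half the most. Time passes only in rows, so rows that do not move let the fingers close. It gives the time, the measured TCP pose, the force and the opening at its end, in the units of the state.
- read_state(): the state, without advancing time (a new reading comes with each control period).
- get_image(name): name is "scene" or "side" or "wrist"; returns a dict with "color" (400x640x3 uint8, red, green, blue), "intrinsics" (3x3 intrinsics, pixels), "D" ([k1, k2, p1, p2, k3] as OpenCV has them; the pictures are not rectified), "origin" and "orientation" of the camera in the world. Camera axes: x right, y down, z forward; pixel columns grow to the right and rows downward; lengths in mm; the calibration is good to about 2 mm. A picture is of the moment at which its call begins. There is no depth.
- job_done(): hands the job in, once; it reports no verdict.
The state is a dict: "clock": time; "joints": joint angles; "joint_vel": joint speeds; "joint_efforts": joint torques, N m; "position": TCP position; "ee_rot": TCP orientation; "contact_force": force on the tool from outside, world axes, zero at the start; "wrist_torque": the same for the moment, N m; "gripper_width": finger opening in mm.
Only numpy, scipy, OpenCV 4.12 (cv2) and the standard library are available. Lean on these libraries where they do the work, as an engineer would, in place of code of your own. Each camera call takes 0.05 s, during which the arm holds its last target. There are 200 camera calls.

## Working session

There is one attempt and no reset: what is moved stays moved. The work goes in short steps, Python scripts to look and compute and a tool call to move; the robot and the scene stay as the last step left them, time stands still between calls to the robot, and variables do not carry over. Pictures are saved under pics/ and viewed, about 8 in all and at most 12, crops included, and the job is handed in when it is done.

Besides the shell and the picture viewer there is one more tool, called after "Request:" in YAML: its name, and indented under it one key for each argument. play_rows: Moves the arm, as the interface text tells. Its arguments: {"type":"object","properties":{"series":{"type":"array","items":{"type":"array","items":{"type":"number"}}}},"required":["series"]}

```bash
mkdir -p pics
cat > h.py <<'E'
import numpy as np, cv2
from scipy.spatial.transform import Rotation as R
from bench import read_state, get_image, job_done
def save(name,fn,crop=None,s=1):
    im=get_image(name); c=im["color"][:,:,::-1]
    if crop: c=c[crop[1]:crop[3],crop[0]:crop[2]]
    cv2.imwrite("pics/"+fn,cv2.resize(c,None,fx=s,fy=s,interpolation=cv2.INTER_CUBIC)); np.save("pics/"+fn+".npy",im,allow_pickle=True); return im
def rot(im):
    o=np.array(im["orientation"]); return R.from_quat(o).as_matrix() if o.size==4 else o.reshape(3,3)
def onplane(im,uv,z):
    p=cv2.undistortPoints(np.array([[uv]],float),np.array(im["intrinsics"]),np.array(im["D"]))[0,0]
    d=rot(im)@np.array([p[0],p[1],1]); o=np.array(im["origin"]); return o+d*(z-o[2])/d[2]
def proj(im,P):
    M=rot(im).T; r,_=cv2.Rodrigues(M); t=-M@np.array(im["origin"])
    return cv2.projectPoints(np.array(P,float).reshape(-1,3),r,t,np.array(im["intrinsics"]),np.array(im["D"]))[0][:,0]
def load(fn): return np.load("pics/"+fn+".npy",allow_pickle=True).item()
E
python3 - <<'E'
from h import *
for n in ["scene","side","wrist"]:
    im=save(n,n+"1.png"); print(n,im["origin"],rot(im)[:,2])
c=[cv2.imread(f"pics/{n}1.png") for n in ["scene","side","wrist"]]
s=read_state(); print(s)
E
```

```text
scene [954.645209   434.456547   945.15397521] [-0.36042397 -0.39253057 -0.84617629]
side [263.97783508 954.02852278 802.44252498] [ 0.27480868 -0.76789725 -0.57863115]
wrist [624.63730213 -66.08342455 373.38911734] [-0.00152761  0.26590428 -0.96399823]
{'clock': 0.15, 'joints': array([ 2.58596054e-01,  3.85403513e-01,  6.96113042e-03, -3.49105854e-04,
       -1.19398933e+00, -2.58590470e-01]), 'joint_vel': array([ 0.00024901, -0.0013142 ,  0.00494529,  0.00092632,  0.00248362,
       -0.00167608]), 'joint_efforts': array([-6.03353892e-04, -3.92678475e+01,  1.88581592e+01,  4.18858320e+00,
       -3.39302780e-03,  5.70479813e-06]), 'position': array([6.24574259e+02, 1.55033676e-02, 2.30467431e+02]), 'ee_rot': array([ 5.44777184e-04, -7.07069593e-01,  7.07143475e-01,  6.31847029e-04]), 'contact_force': array([ 0.56452394, -0.69537276, -0.62888707]), 'wrist_torque': array([ 0.02237297, -0.02711046,  0.02875108]), 'gripper_width': 85.15390595999038}
```

View pics/scene1.png

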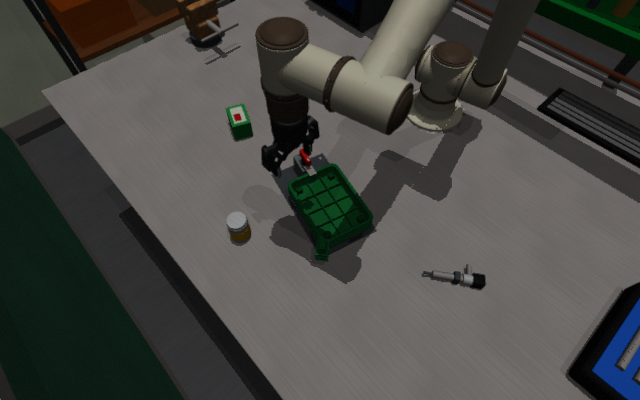

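View pics/wrist1.png

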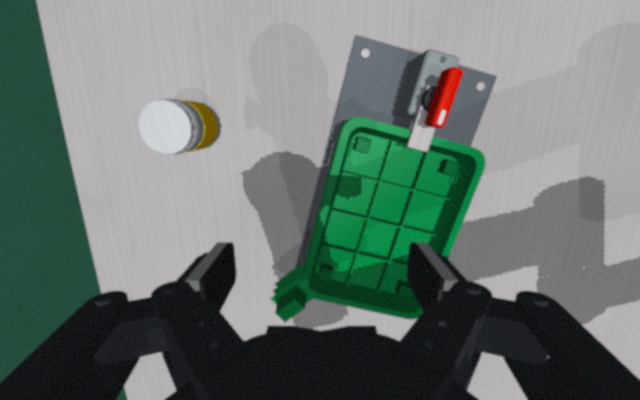

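The wrist view shows the stack (rim corners about (345,118), (486,155), (418,318)), the red bar about (445,97) and the lug about (290,305). I'll enlarge it.

Run:
```python
from h import *
c=cv2.imread("pics/wrist1.png")[30:330,260:510]
cv2.imwrite("pics/w1c.png",cv2.resize(c,(500,600),interpolation=cv2.INTER_CUBIC))
im=load("wrist1.png"); print(rot(im)); print(R.from_quat(read_state()["ee_rot"]).as_matrix().round(3))
```

```text
[[-9.99998726e-01  4.63197959e-04 -1.52761199e-03]
 [ 4.03240565e-05  9.63999436e-01  2.65904279e-01]
 [ 1.59578342e-03  2.65903879e-01 -9.63998226e-01]]
[[-1.    -0.002 -0.   ]
 [ 0.    -0.    -1.   ]
 [ 0.002 -1.     0.   ]]
```

View pics/w1c.png

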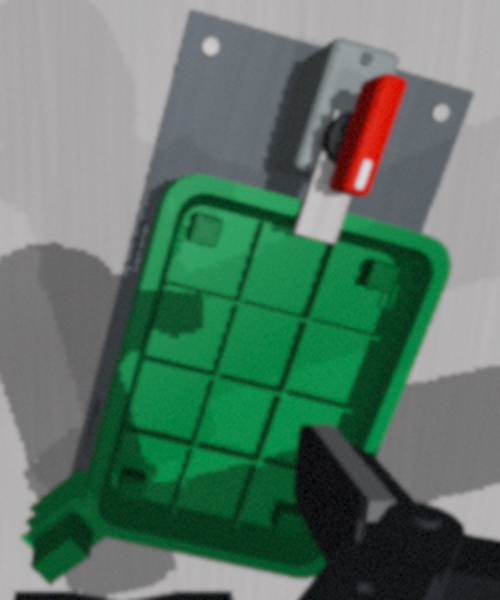

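Run:
```python
from h import *
from scipy.optimize import least_squares
im=load("wrist1.png")
W=lambda c,z: onplane(im,(260+c[0]/2-.25,30+c[1]/2-.25),z)[:2]
E={'+x':[(150,230),(120,345),(88,465)],'-y':[(205,178),(300,204),(420,237)],'-x':[(446,285),(415,365),(385,445)],'+y':[(130,538),(200,556),(290,576)]}
rows=[]
for k,ps in E.items():
    for p in ps: rows.append((W(p,66),k))
def f(q):
    r=[]
    for w,k in rows:
        d=w-q[:2]; c,s=np.cos(q[2]),np.sin(q[2]); l=np.array([c*d[0]+s*d[1],-s*d[0]+c*d[1]])
        r.append({'+x':l[0]-80,'-x':l[0]+80,'+y':l[1]-110,'-y':l[1]+110}[k])
    return np.array(r)
s=least_squares(f,[600,0,0],loss='soft_l1'); print(s.x,f(s.x).round(1))
x,y,t=s.x; M=R.from_rotvec([0,0,t]).as_matrix(); T=lambda p:np.array([x,y,0])+M@np.array(p,float)
cg=T([0,-143,94]); lug=T([86,116,78]); print("clamp",cg,"lug",lug,"fc",T([-62.5,-92.5,36]))
print("bar top ends measured",W((393,78),106),W((357,192),106),"lugtop meas",W((55,545),90))
for P in [T([0,-143+26,106]),T([0,-143-26,106]),cg,lug,lug+[0,0,12],T([0,0,66])]:
    p=proj(im,P)[0]; print(((p-[260,30])*2).round(0))
for n in("scene1.png","side1.png"):
    I=load(n); print(n,proj(I,[cg+[0,0,12],lug+[0,0,12],T([80,110,66]),T([-80,110,66]),T([-80,-110,66])]).round(0).tolist())
I=load("scene1.png")
print("tin",onplane(I,(237,216),85),"carton",onplane(I,(238,110),65),"inj",onplane(I,(455,278),16))
print("lug grip yaw",t+.95)
```

```text
[549.66555693  55.01198276 -37.96053162] [ 2.4  1.5  0.7  2.3  1.9  1.4 -0.6 -1.9 -4.  -2.7 -1.4 -1.7]
clamp [512.70687045 -83.12945018  94.        ] lug [662.72409445 144.84386516  78.        ] fc [465.38221387 -18.19196578  36.        ]
bar top ends measured [ 507.94122469 -107.18924539] [518.6434325  -59.33316505] lugtop meas [662.65937152 135.2486401 ]
[354. 194.]
[397.  75.]
[364. 138.]
[ 57. 546.]
[ 55. 559.]
[253. 396.]
scene1.png [[305.0, 155.0], [322.0, 244.0], [323.0, 245.0], [376.0, 220.0], [335.0, 162.0]]
side1.png [[358.0, 183.0], [285.0, 219.0], [288.0, 225.0], [335.0, 247.0], [374.0, 207.0]]
tin [768.49546605 -65.72110819  85.        ] carton [ 525.5162834 -393.1221147   65.       ] inj [453.35883206 420.6517849   16.        ]
lug grip yaw -37.01053162260652
```

Request:
play_rows:
  series:
    - [0.037, 0, 0.028, 0, 0, 0, 0.085]
    - [0.037, 0, 0.028, 0, 0, 0, 0.085]
    - [0.037, 0.02, 0.027, 0, 0, 0, 0.085]
    - [0, 0.02, 0, 0, 0.131, 0, 0.06]
    - [0, 0.02, 0, 0, 0.13, 0, 0.06]
    - [0, 0, 0, 0, 0, 0, 0.06]
    - [0, 0, 0, 0, 0, 0, 0.06]

```text
clock: 0.85
position: [508.8, -85.2, 167.4]
ee_rot: [-0.092, -0.7, 0.701, 0.096]
contact_force: [0.0, -0.5, 0.5]
gripper_width: 59.6
```

```bash
cat >> h.py <<'E'
def delta(pos,yaw,st=None):
    """shift in tool axes (mm) to pos and wy to bring tool x to world yaw; tilt of tool"""
    s=st or read_state(); Q=R.from_quat(s["ee_rot"]).as_matrix()
    y=np.arctan2(Q[1,0],Q[0,0]); d=(yaw-y+np.pi)%(2*np.pi)-np.pi
    print("pos",s["position"].round(1),"yaw",y.round(3),"y-axis",Q[:,1].round(3),"shift",(Q.T@(np.array(pos)-s["position"])).round(1),"wy",-d.round(3),"F",s["contact_force"].round(1),"T",s["wrist_torque"].round(2),"w",s["gripper_width"].round(1),"t",s["clock"],"j",s["joints"].round(2))
E
python3 - <<'E'
from h import *
im=save("wrist","w2.png",(160,100,560,400),2)
delta([512.7,-83.1,86],np.pi-.261)
print(proj(im,[[512.7,-83.1,106]]), [(proj(im,[np.array([512.7,-83.1,106])+s*26*np.array([.258,.966,0])])-[160,100])*2 for s in(1,-1)])
E
```

```text
Traceback (most recent call last):
  File "h.py", line 21, in delta
    print("pos",s["position"].round(1),"yaw",y.round(3),"y-axis",Q[:,1].round(3),"shift",(Q.T@(np.array(pos)-s["position"])).round(1),"wy",-d.round(3),"F",s["contact_force"].round(1),"T",s["wrist_torque"].round(2),"w",s["gripper_width"].round(1),"t",s["clock"],"j",s["joints"].round(2))
                                                                                                                                                                                                                          ^^^^^^^^^^^^^^^^^^^^^^^^
AttributeError: 'float' object has no attribute 'round'
```

View pics/w2.png

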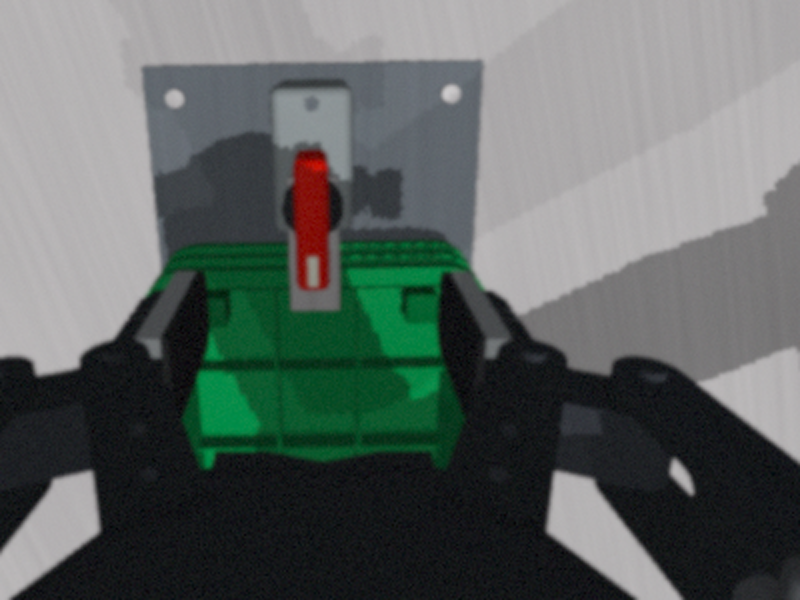

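The bar is centred between the jaws: top-face ends about (311,153) and (314,~255-288, white front label).

```bash
sed -i 's/s\["gripper_width"\].round(1)/round(s["gripper_width"],1)/' h.py
python3 - <<'E'
from h import *
im=load("w2.png")
delta([512.7,-83.1,86],np.pi-.261)
u=np.array([.258,.966,0])
for s in(1,-1):
  for z in (82,106): print(s,z,(proj(im,[np.array([512.7,-83.1,z])+s*26*u])-[160,100])*2)
print((proj(im,[read_state()["position"]])-[160,100])*2)
for p,z in [((311,153),106),((314,289),106)]: print(onplane(im,(160+p[0]/2,100+p[1]/2),z))
E
```

```text
pos [508.6 -85.  167.3] yaw 2.874 y-axis [-0.005 -0.    -1.   ] shift [-3.8 81.3 -3. ] wy -0.006 F [-0.9  0.5  0.1] T [-0.01  0.03 -0.03] w 59.9 t 0.9 j [ 0.15  0.26 -0.35 -0.   -0.97 -0.42]
1 82 [[313.3554786  268.18914596]]
1 106 [[312.67834693 292.29574295]]
-1 82 [[312.06551727 147.46745721]]
-1 106 [[311.19771557 159.79595432]]
[[321.59986034 290.76035321]]
[ 505.39099948 -110.63678242  106.        ]
[518.54931793 -59.17658079 106.        ]
```

Request:
play_rows:
  series:
    - [-0.0035, 0.02, -0.002, 0, -0.006, 0, 0.05]
    - [0, 0.03, 0, 0, 0, 0, 0.05]
    - [0, 0.025, 0, 0, 0, 0, 0.05]
    - [0, 0.006, 0, 0, 0, 0, 0.05]
    - [0, 0, 0, 0, 0, 0, 0.05]

```text
clock: 1.4
position: [519.8, -82.5, 90.1]
ee_rot: [0.091, 0.702, -0.701, -0.085]
contact_force: [0.4, -0.3, 0.2]
gripper_width: 49.8
```

Run:
```python
from h import *
delta([512.3,-84,86],np.pi-.261)
```

```text
pos [519.8 -82.5  90.1] yaw 2.893 y-axis [ 0.009  0.    -1.   ] shift [6.9 4.1 3.3] wy 0.012 F [ 0.4 -0.3  0.2] T [ 0.02  0.01 -0.03] w 49.8 t 1.4 j [ 0.15  0.37 -0.43  0.   -0.77 -0.4 ]
```

Request:
play_rows:
  series:
    - [0.007, 0.003, 0.002, 0, 0.012, 0.008, 0.05]
    - [0, 0, 0, 0, 0, 0, 0.05]
    - [0, 0, 0, 0, 0, 0, 0.05]

```text
clock: 1.7
position: [514.4, -82.3, 90.2]
ee_rot: [0.1, 0.702, -0.701, -0.083]
contact_force: [0.4, 0.9, -0.3]
gripper_width: 49.8
```

Run:
```python
from h import *
delta([512.3,-84,86],np.pi-.261)
```

```text
pos [514.4 -82.3  90.2] yaw 2.882 y-axis [ 0.023 -0.002 -1.   ] shift [1.7 4.2 2.2] wy 0.001 F [ 0.4  0.9 -0.3] T [-0.03  0.08  0.  ] w 49.8 t 1.7 j [ 0.16  0.35 -0.45  0.01 -0.74 -0.42]
```

Request:
play_rows:
  series:
    - [0.002, 0.004, 0.002, 0, 0.001, -0.023, 0.05]
    - [0, 0, 0, 0, 0, 0, 0.05]
    - [0, 0, 0, 0, 0, 0, 0.013]
    - [0, 0, 0, 0, 0, 0, 0.005]
    - [0, 0, 0, 0, 0, 0, 0.0]
    - [0, 0, 0, 0, 0, 0, 0.0]
    - [0, 0, 0, 0, 0, 0, 0.0]

```text
clock: 2.4
position: [513.3, -83.9, 88.0]
ee_rot: [0.092, 0.703, -0.699, -0.09]
contact_force: [0.1, -0.9, -0.1]
gripper_width: 11.8
```

Run:
```python
from h import *
delta([512.3,-84,86],np.pi-.261)
```

```text
pos [513.3 -83.9  88. ] yaw 2.882 y-axis [ 0.003  0.005 -1.   ] shift [1.  2.  0.3] wy 0.002 F [ 0.1 -0.9 -0.1] T [-0.03  0.08  0.15] w 11.8 t 2.4 j [ 0.15  0.36 -0.44 -0.01 -0.77 -0.4 ]
```

Gripped the bar (11.8 mm). Turn clockwise.

Request:
play_rows:
  series:
    - [0, 0, 0, 0, 0.1, 0, 0]
    - [0, 0, 0, 0, 0.1, 0, 0]
    - [0, 0, 0, 0, 0.1, 0, 0]
    - [0, 0, 0, 0, 0.1, 0, 0]
    - [0, 0, 0, 0, 0.1, 0, 0]
    - [0, 0, 0, 0, 0.1, 0, 0]

```text
clock: 3.0
position: [513.7, -84.2, 88.0]
ee_rot: [0.302, 0.642, -0.638, -0.3]
contact_force: [-0.2, -0.4, -0.6]
gripper_width: 11.7
```

Run:
```python
from h import *
delta([513.3,-83.9,88],np.pi-.261-1.4)
```

```text
pos [513.7 -84.2  88. ] yaw 2.262 y-axis [ 0.004  0.004 -1.   ] shift [0.5 0.  0.2] wy 0.781 F [-0.2 -0.4 -0.6] T [-0.05 -0.    0.07] w 11.7 t 3.0 j [ 0.15  0.36 -0.44 -0.   -0.77 -1.02]
```

Request:
play_rows:
  series:
    - [0, 0, 0, 0, 0.1, 0, 0]
    - [0, 0, 0, 0, 0.1, 0, 0]
    - [0, 0, 0, 0, 0.1, 0, 0]
    - [0, 0, 0, 0, 0.1, 0, 0]
    - [0, 0, 0, 0, 0.1, 0, 0]
    - [0, 0, 0, 0, 0.1, 0, 0]
    - [0, 0, 0, 0, 0.1, 0, 0]
    - [0, 0, 0, 0, 0.08, 0, 0]
    - [0, 0, 0, 0, 0, 0, 0]

```text
clock: 3.9
position: [513.9, -84.8, 88.0]
ee_rot: [0.53, 0.471, -0.467, -0.529]
contact_force: [0.8, 0.8, -1.2]
gripper_width: 11.8
```

Run:
```python
from h import *
delta([513.3,-83.9,88],np.pi-.261-1.4)
```

```text
pos [513.9 -84.8  88. ] yaw 1.45 y-axis [ 0.004  0.002 -1.   ] shift [0.8 0.  0.7] wy -0.03 F [ 0.8  0.8 -1.2] T [0.12 0.09 1.  ] w 11.8 t 3.9 j [ 0.15  0.36 -0.44 -0.   -0.77 -1.84]
```

Request:
play_rows:
  series:
    - [0, 0, 0, 0, -0.03, 0, 0]
    - [0, 0, 0, 0, 0, 0, 0.05]
    - [0, 0, 0, 0, 0, 0, 0.05]
    - [0, 0, 0, 0, 0, 0, 0.05]
    - [0, -0.03, 0, 0, 0, 0, 0.05]
    - [0, -0.04, 0, 0, 0, 0, 0.05]
    - [0, -0.035, 0, 0, 0, 0, 0.05]
    - [0, 0, 0, 0, 0, 0, 0.05]

```text
clock: 4.7
position: [512.5, -85.2, 195.1]
ee_rot: [-0.521, -0.477, 0.477, 0.522]
contact_force: [1.6, -0.0, 0.4]
gripper_width: 50.0
```

Run:
```python
from h import *
# lug: pinch axis yaw = -0.261+0.95+pi/2
delta([662.7,144.8,190],-.261+.95+np.pi/2)
im=save("wrist","w3.png",None,1)
```

```text
pos [512.5 -85.2 195.1] yaw 1.482 y-axis [-0.001  0.002 -1.   ] shift [ 242.5    5.5 -129.1] wy -0.778 F [ 1.6 -0.   0.4] T [-0.05 -0.06  0.02] w 50.0 t 4.7 j [ 0.15  0.24 -0.3  -0.   -1.03 -1.81]
```

Request:
play_rows:
  series:
    - [0.04, 0, -0.0215, 0, 0, 0, 0.05]
    - [0.04, 0, -0.0215, 0, 0, 0, 0.05]
    - [0.04, 0, -0.0215, 0, 0, 0, 0.05]
    - [0.04, 0, -0.0215, 0, 0, 0, 0.05]
    - [0.04, 0, -0.0215, 0, 0, 0, 0.05]
    - [0.04, 0, -0.0215, 0, 0, 0, 0.05]
    - [0, 0, 0, 0, -0.13, 0, 0.05]
    - [0, 0, 0, 0, -0.13, 0, 0.05]
    - [0, 0, 0, 0, -0.13, 0, 0.05]

```text
clock: 5.65
position: [661.1, 150.4, 177.5]
ee_rot: [-0.411, -0.565, 0.576, 0.425]
contact_force: [-0.0, -0.3, 0.4]
gripper_width: 50.0
```

Request:
play_rows:
  series:
    - [0, 0, 0, 0, -0.13, 0, 0.05]
    - [0, 0, 0, 0, -0.13, 0, 0.05]
    - [0, 0, 0, 0, -0.13, 0, 0.05]
    - [0, 0, 0, 0, 0, 0, 0.05]
    - [0, 0, 0, 0, 0, 0, 0.05]

```text
clock: 6.15
position: [657.5, 150.1, 167.7]
ee_rot: [-0.283, -0.635, 0.65, 0.307]
contact_force: [0.3, 0.1, -0.6]
gripper_width: 49.7
```

Run:
```python
from h import *
delta([662.7,144.8,140],-.261+.95+np.pi/2)
im=save("wrist","w4.png",(160,100,560,400),2)
q=lambda P:((proj(im,P)-[160,100])*2).round(0).tolist()
L=np.array([662.7,144.8,90]); u=np.array([np.cos(.689),np.sin(.689),0])
print(q([L,L+15*u,L-15*u,L-[0,0,24]]))
```

```text
pos [657.5 150.1 167.7] yaw 2.28 y-axis [-0.04  -0.005 -0.999] shift [-8.  27.5 -1.4] wy 0.021 F [ 0.3  0.1 -0.6] T [ 0.02 -0.05 -0.02] w 49.7 t 6.15 j [ 0.46  0.53  0.09 -0.01 -1.17 -1.31]
[[297.0, 216.0], [297.0, 252.0], [298.0, 179.0], [298.0, 201.0]]
```

View pics/w4.png

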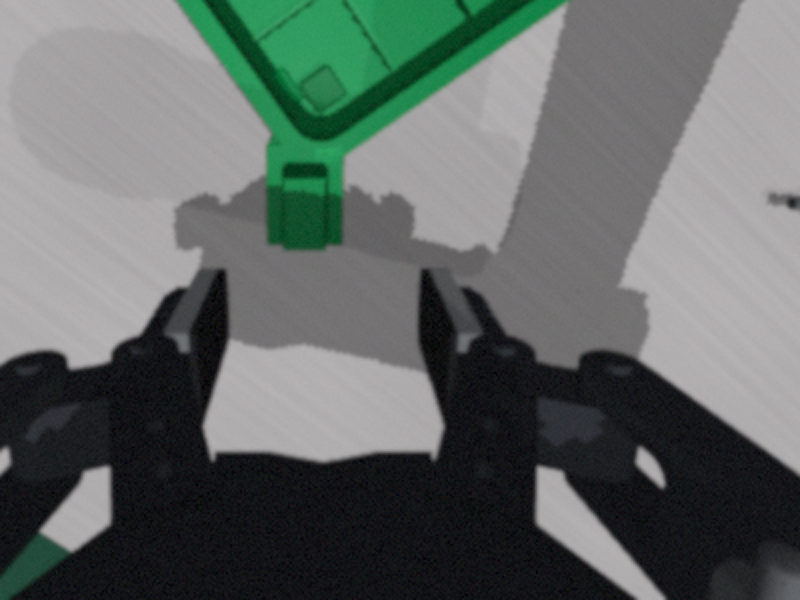

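View pics/w3.png

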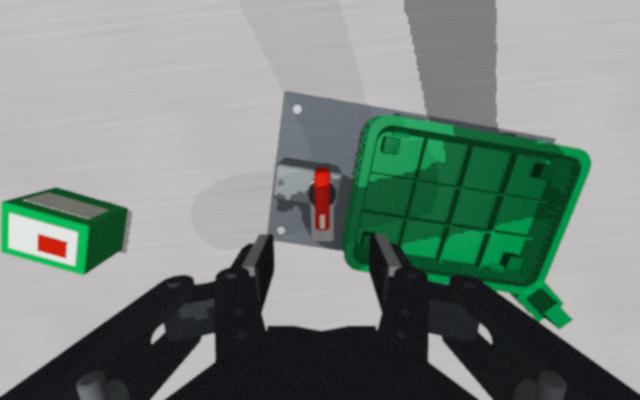

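Clamp bar now stands across the stack (toe clear). The lug top shows at crop (305, 178–248), predicted (297, 179–252): lug is about 3 mm further along tool x.

Request:
play_rows:
  series:
    - [-0.005, 0.015, 0, -0.034, 0.02, 0.022, 0.05]
    - [0, 0.015, 0, 0, 0, 0, 0.05]
    - [0, 0, 0, 0, 0, 0, 0.05]
    - [0, 0, 0, 0, 0, 0, 0.05]

```text
clock: 6.6
position: [660.4, 146.0, 136.5]
ee_rot: [0.304, 0.639, -0.638, -0.303]
contact_force: [1.1, -0.3, 0.3]
gripper_width: 49.6
```

Run:
```python
from h import *
delta([660.0,146.5,71],-.261+.95+np.pi/2)
im=save("wrist","w5.png",(160,100,560,400),2)
q=lambda P:((proj(im,P)-[160,100])*2).round(0).tolist()
L=np.array([660,146.5,90]); u=np.array([np.cos(.689),np.sin(.689),0])
print(q([L,L+15*u,L-15*u,L-[0,0,24]]),q(read_state()["position"]))
```

```text
pos [660.4 146.  136.5] yaw 2.253 y-axis [ 0.002  0.    -1.   ] shift [ 0.7 65.5  0.1] wy -0.007 F [ 1.1 -0.3  0.3] T [ 0.03 -0.02  0.  ] w 49.6 t 6.6 j [ 0.46  0.54  0.02  0.   -1.05 -1.35]
[[322.0, 234.0], [322.0, 274.0], [321.0, 192.0], [322.0, 214.0]] [[319.0, 291.0]]
```

View pics/w5.png

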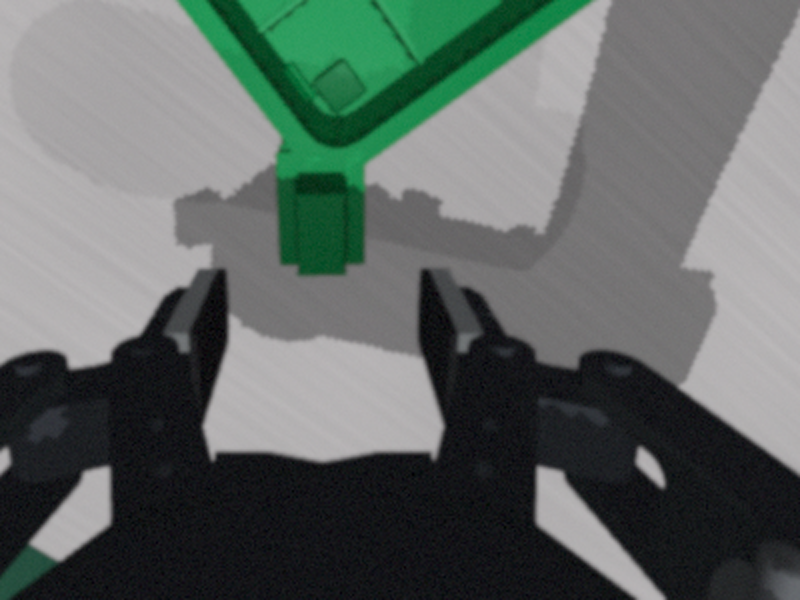

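The lug top at (322, 193–274) matches the prediction. Descend.

Request:
play_rows:
  series:
    - [0.0005, 0.015, 0, 0, -0.007, 0, 0.05]
    - [0, 0.015, 0, 0, 0, 0, 0.05]
    - [0, 0.015, 0, 0, 0, 0, 0.05]
    - [0, 0.01, 0, 0, 0, 0, 0.05]
    - [0, 0, 0, 0, 0, 0, 0.05]
    - [0, 0, 0, 0, 0, 0, 0.05]

```text
clock: 7.25
position: [661.6, 147.4, 79.5]
ee_rot: [0.303, 0.641, -0.638, -0.3]
contact_force: [0.5, -0.3, 0.2]
gripper_width: 49.8
```

Run:
```python
from h import *
delta([660.0,146.5,71],-.261+.95+np.pi/2)
```

```text
pos [661.6 147.4  79.5] yaw 2.26 y-axis [ 0.005  0.002 -1.   ] shift [0.3 8.5 1.8] wy 0.0 F [ 0.5 -0.3  0.2] T [ 0.01  0.01 -0.02] w 49.8 t 7.25 j [ 0.46  0.6  -0.04  0.   -0.93 -1.34]
```

Request:
play_rows:
  series:
    - [0, 0.008, 0.002, 0, 0, 0, 0.05]
    - [0, 0, 0, 0, 0, 0, 0.04]
    - [0, 0, 0, 0, 0, 0, 0.03]
    - [0, 0, 0, 0, 0, 0, 0.024]
    - [0, 0, 0, 0, 0, 0, 0.022]

```text
clock: 7.75
position: [661.2, 146.6, 73.0]
ee_rot: [0.304, 0.642, -0.637, -0.299]
contact_force: [0.6, -0.3, -0.5]
gripper_width: 22.2
```

Run:
```python
from h import *
delta([660.0,146.5,71],-.261+.95+np.pi/2)
save("wrist","w6.png",(220,130,460,310),3)
```

```text
pos [661.2 146.6  73. ] yaw 2.26 y-axis [ 0.009  0.004 -1.   ] shift [0.7 2.  0.9] wy 0.001 F [ 0.6 -0.3 -0.5] T [-0.01  0.06  0.01] w 22.2 t 7.75 j [ 0.46  0.6  -0.05  0.   -0.91 -1.34]
```

View pics/w6.png

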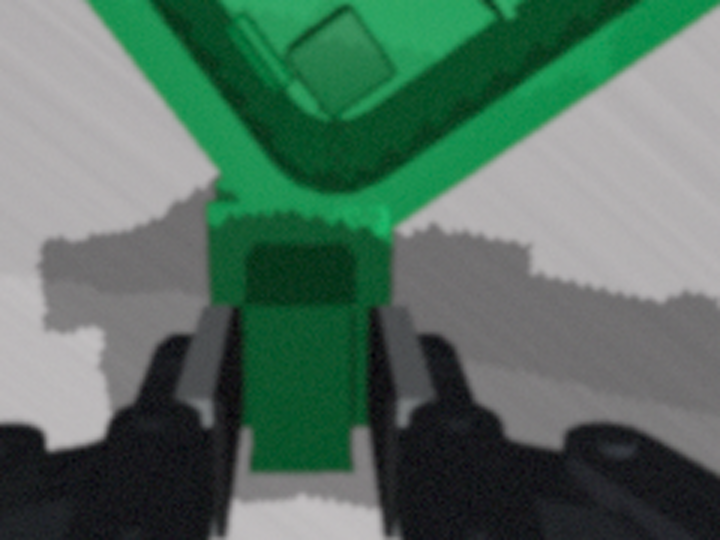

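Request:
play_rows:
  series:
    - [-0.001, 0.001, 0, 0, 0, 0, 0.022]
    - [0, 0, 0, 0, 0, 0, 0.016]
    - [0, 0, 0, 0, 0, 0, 0.01]
    - [0, 0, 0, 0, 0, 0, 0]
    - [0, 0, 0, 0, 0, 0, 0]
    - [0, 0, 0, 0, 0, 0, 0]

```text
clock: 8.4
position: [662.1, 145.7, 72.5]
ee_rot: [0.304, 0.642, -0.637, -0.299]
contact_force: [0.2, -0.0, 0.4]
gripper_width: 15.9
```

Run:
```python
from h import *
delta([660.0,146.5,71],-.261+.95+np.pi/2)
s=read_state(); print(s["position"],s["ee_rot"])
```

```text
pos [662.1 145.7  72.5] yaw 2.262 y-axis [ 0.01   0.004 -1.   ] shift [2.  1.5 1.1] wy 0.002 F [ 0.2 -0.   0.4] T [-0.03  0.03  0.1 ] w 15.9 t 8.4 j [ 0.45  0.6  -0.05  0.   -0.91 -1.34]
[662.11915939 145.70186133  72.48300036] [ 0.30374611  0.6424211  -0.63707325 -0.29861532]
```

```bash
cat > p.py <<'E'
from h import *
P0=np.array([662.11915939,145.70186133,72.48300036]); Q0=R.from_quat([0.30374611,0.6424211,-0.63707325,-0.29861532]).as_matrix()
M=R.from_euler('z',-.2614).as_matrix(); lug0=np.array([661,146,78.]); fc0=lug0-M@[148.5,208.5,42]; tc0=lug0-M@[86,116,27]
c=Q0.T@(fc0-P0)
def rep(show=1):
    s=read_state(); Q=R.from_quat(s["ee_rot"]).as_matrix(); D=Q@Q0.T
    tr=lambda p:s["position"]+D@(p-P0)
    rv=R.from_matrix(D).as_rotvec(); 
    print("tool rot since start, in tool0 axes",(Q0.T@rv).round(4),"fc drift world",(tr(fc0)-fc0).round(1),"tc",tr(tc0).round(1))
    print("pos",s["position"].round(1),"F",s["contact_force"].round(1),"T",s["wrist_torque"].round(2),"w",round(s["gripper_width"],1),"t",s["clock"])
    return s,Q,D
E
python3 -c "
from p import *
print(c.round(1),fc0.round(1)); rep()"
```

```text
[  1.1  33.9 257. ] [463.7 -17.   36. ]
tool rot since start, in tool0 axes [ 0.  0. -0.] fc drift world [-0.  0.  0.] tc [547.9  56.2  51. ]
pos [662.1 145.7  72.5] F [ 0.2 -0.   0.4] T [-0.03  0.03  0.1 ] w 15.9 t 8.4
```

Request:
play_rows:
  series:
    - [0, -0.0026, 0.0004, -0.01, 0, 0, 0]
    - [0, -0.0026, 0.0004, -0.01, 0, 0, 0]
    - [0, -0.0026, 0.0004, -0.01, 0, 0, 0]

```text
clock: 8.7
position: [661.1, 145.3, 79.1]
ee_rot: [0.308, 0.653, -0.627, -0.294]
contact_force: [1.2, 1.0, 0.2]
gripper_width: 16.1
```

```bash
python3 -c "
from p import *
rep()"
```

```text
tool rot since start, in tool0 axes [-0.0316 -0.0008 -0.0002] fc drift world [ 0.1  0.2 -1.5] tc [547.6  56.1  53.1]
pos [661.1 145.3  79.1] F [1.2 1.  0.2] T [-0.13 -0.12  0.15] w 16.1 t 8.7
```

Request:
play_rows:
  series:
    - [0, -0.0032, 0.0003, -0.01, 0, 0, 0]
    - [0, -0.003, 0.0003, -0.01, 0, 0, 0]
    - [0, -0.003, 0.0003, -0.01, 0, 0, 0]

```text
clock: 9.0
position: [659.8, 143.6, 89.6]
ee_rot: [0.313, 0.662, -0.616, -0.289]
contact_force: [-0.2, -1.4, -0.7]
gripper_width: 15.9
```

```bash
python3 -c "
from p import *
rep()"
```

```text
tool rot since start, in tool0 axes [-0.064   0.0001  0.0001] fc drift world [-0.1 -0.3  0.8] tc [546.9  55.1  58.9]
pos [659.8 143.6  89.6] F [-0.2 -1.4 -0.7] T [-0.18 -0.05  0.11] w 15.9 t 9.0
```

Request:
play_rows:
  series:
    - [0, -0.0024, 0.0004, -0.01, 0, 0, 0]
    - [0, -0.0026, 0.0004, -0.01, 0, 0, 0]
    - [0, -0.0026, 0.0004, -0.01, 0, 0, 0]
    - [0, -0.0026, 0.0004, -0.01, 0, 0, 0]
    - [0, -0.0026, 0.0004, -0.01, 0, 0, 0]
    - [0, 0, 0, 0, 0, 0, 0]

```text
clock: 9.6
position: [657.4, 141.4, 104.7]
ee_rot: [0.322, 0.68, -0.597, -0.279]
contact_force: [0.2, -0.2, -1.1]
gripper_width: 16.1
```

```bash
python3 -c "
from p import *
rep()
a=save('side','s7.png',(220,130,460,310)); b=save('scene','c7.png',(200,110,440,290))
x=[cv2.resize(cv2.imread(f'pics/{n}7.png'),None,fx=1.65*2,fy=1.65*2) for n in 'sc']
y=np.vstack([i[:,:] for i in x]); 
cv2.imwrite('pics/v7.png',cv2.resize(np.hstack(x),(800,300)))
"
```

```text
tool rot since start, in tool0 axes [-0.1223  0.0004  0.0007] fc drift world [ 0.3 -0.2  1.2] tc [546.1  54.2  65.7]
pos [657.4 141.4 104.7] F [ 0.2 -0.2 -1.1] T [-0.21 -0.22  0.21] w 16.1 t 9.6
```

View pics/v7.png

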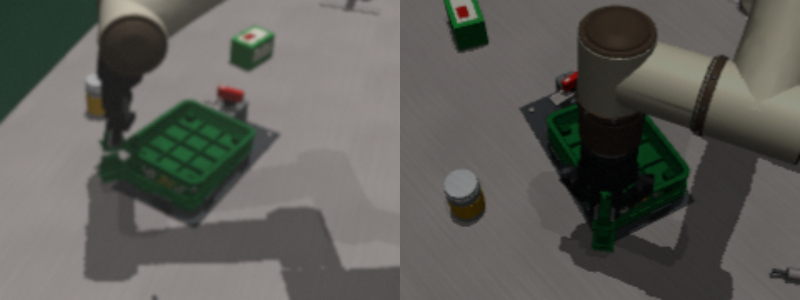

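The tray is tipped, with a gap showing washers at the lug corner, and the loaded tray is still seated. Now straight up slowly to free the far corner.

Request:
play_rows:
  series:
    - [0, -0.003, -0.0004, 0, 0, 0, 0]
    - [0, -0.003, -0.0004, 0, 0, 0, 0]
    - [0, -0.004, -0.0005, 0, 0, 0, 0]
    - [0, -0.004, -0.0005, 0, 0, 0, 0]
    - [0, -0.004, -0.0005, 0, 0, 0, 0]

```text
clock: 10.2
position: [656.4, 141.7, 122.6]
ee_rot: [0.321, 0.679, -0.598, -0.281]
contact_force: [0.1, -0.7, -0.9]
gripper_width: 16.0
```

```bash
python3 -c "
from p import *
rep()"
```

```text
tool rot since start, in tool0 axes [-0.118   0.0013 -0.0011] fc drift world [-1.2  0.1 20.2] tc [544.9  54.6  84.2]
pos [656.4 141.7 122.6] F [ 0.1 -0.7 -0.9] T [-0.1   0.13  0.02] w 16.0 t 10.2
```

Request:
play_rows:
  series:
    - [0, -0.012, -0.0015, 0, 0, 0, 0]
    - [0, -0.015, -0.002, 0, 0, 0, 0]
    - [0, -0.015, -0.002, 0, 0, 0, 0]
    - [0, -0.015, -0.002, 0, 0, 0, 0]
    - [0, -0.012, -0.0015, 0.02, 0, 0, 0]
    - [0, -0.008, -0.001, 0.025, 0, 0, 0]
    - [0, -0.004, 0, 0.025, 0, 0, 0]
    - [0, 0, 0, 0.025, 0, 0, 0]
    - [0, 0, 0, 0.015, 0, 0, 0]
    - [0, 0, 0, 0, 0, 0, 0]

```text
clock: 11.2
position: [656.6, 141.6, 218.6]
ee_rot: [0.307, 0.646, -0.633, -0.297]
contact_force: [0.1, 0.7, -1.2]
gripper_width: 16.3
```

```bash
python3 -c "
from p import *
s,Q,D=rep(); print(Q.round(3), (Q.T@np.array([0,300,0])).round(0))"
```

```text
tool rot since start, in tool0 axes [-0.0116  0.0021  0.0018] fc drift world [ -5.4  -3.4 143.1] tc [542.5  52.5 195.4]
pos [656.6 141.6 218.6] F [ 0.1  0.7 -1.2] T [ 0.01 -0.03 -0.02] w 16.3 t 11.2
[[-0.636  0.02  -0.772]
 [ 0.772  0.01  -0.635]
 [-0.005 -1.    -0.022]] [ 232.    3. -191.]
```

Request:
play_rows:
  series:
    - [0.005, 0, -0.004, 0, 0, 0, 0]
    - [0.01, 0, -0.008, 0, 0, 0, 0]
    - [0.014, 0, -0.0115, 0, 0, 0, 0]
    - [0.014, 0, -0.0115, 0, 0, 0, 0]
    - [0.014, 0, -0.0115, 0, 0, 0, 0]
    - [0.014, 0, -0.0115, 0, 0, 0, 0]
    - [0.014, 0, -0.0115, 0, 0, 0, 0]
    - [0.014, 0, -0.0115, 0, 0, 0, 0]
    - [0.014, 0, -0.0115, 0, 0, 0, 0]
    - [0.014, 0, -0.0115, 0, 0, 0, 0]

```text
clock: 12.2
position: [655.0, 320.3, 220.1]
ee_rot: [0.306, 0.646, -0.633, -0.297]
contact_force: [-0.8, -0.4, -1.4]
gripper_width: 16.2
```

Request:
play_rows:
  series:
    - [0.014, 0, -0.0115, 0, 0, 0, 0]
    - [0.014, 0, -0.0115, 0, 0, 0, 0]
    - [0.014, 0, -0.0115, 0, 0, 0, 0]
    - [0.014, 0, -0.0115, 0, 0, 0, 0]
    - [0.014, 0, -0.0115, 0, 0, 0, 0]
    - [0.014, 0, -0.0115, 0, 0, 0, 0]
    - [0.014, 0, -0.0115, 0, 0, 0, 0]
    - [0.01, 0, -0.008, 0, 0, 0, 0]
    - [0.005, 0, -0.004, 0, 0, 0, 0]
    - [0, 0, 0, 0, 0, 0, 0]

```text
clock: 13.2
position: [652.8, 483.0, 218.8]
ee_rot: [0.306, 0.645, -0.634, -0.297]
contact_force: [0.2, -0.3, -0.9]
gripper_width: 16.0
```

```bash
python3 -c "
from p import *
s,Q,D=rep(); print(s['joints'].round(2))
a=save('side','s8.png'); b=save('wrist','w8.png'); b=save('scene','c8.png')
x=[cv2.imread(f'pics/{n}8.png') for n in 'cs']
cv2.imwrite('pics/v8.png',np.vstack([cv2.resize(x[0],(480,300)),cv2.resize(x[1],(480,300))]))
"
```

```text
tool rot since start, in tool0 axes [-0.0098 -0.0003  0.0014] fc drift world [ -8.9 337.4 143.8] tc [538.8 393.5 195.9]
pos [652.8 483.  218.8] F [ 0.2 -0.3 -0.9] T [ 0.03 -0.09 -0.01] w 16.0 t 13.2
[ 0.84  0.72  0.56  0.01 -1.39 -1.72]
```

View pics/v8.png

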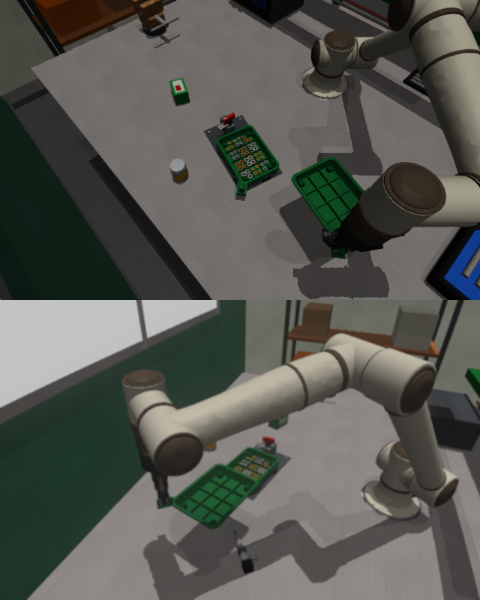

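The empty tray is held aside and the loaded tray and bystanders look undisturbed. I'll check the tray's level against predicted rim corners.

```bash
python3 -c "
from p import *
s,Q,D=rep()
im=load('s8.png'); c=cv2.imread('pics/s8.png')
x0,y0,k=200,200,4
c=cv2.resize(c[y0:y0+140,x0:x0+190],None,fx=k,fy=k,interpolation=cv2.INTER_CUBIC)
P=[]
for X in (-80,80):
  for Y in (-110,110):
    w=s['position']+D@(tc0+M@[X,Y,15]-P0); P.append(w)
for p in P:
  u=(proj(im,p)[0]-[x0,y0])*k; print(np.array(p).round(0),u.round(0)); cv2.circle(c,tuple(int(v) for v in u),4,(0,0,255),1)
cv2.imwrite('pics/v9.png',c)
"
```

```text
tool rot since start, in tool0 axes [-0.0098  0.001   0.0016] fc drift world [ -8.7 336.  144.5] tc [539.1 392.  196.6]
pos [653.2 481.3 219.5] F [ 0.1 -0.1 -0.7] T [ 0.03 -0.   -0.  ] w 16.3 t 13.35
[433. 306. 210.] [590. 166.]
[490. 519. 212.] [337. 422.]
[588. 265. 211.] [363.  60.]
[645. 477. 213.] [ 92. 274.]
```

View pics/v9.png

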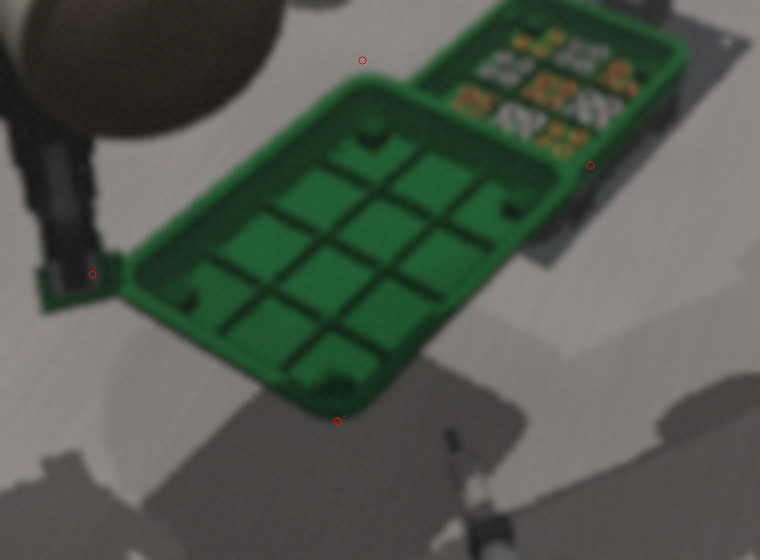

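Predicted and seen rim corners agree to about 1–3 px (far corner ~2 mm lower); a small levelling trim, then hold still.

Request:
play_rows:
  series:
    - [0, -0.001, 0, 0.008, 0, 0, 0]
    - [0, -0.001, 0, 0.007, 0, 0, 0]
    - [0, 0, 0, 0, 0, 0, 0]
    - [0, 0, 0, 0, 0, 0, 0]
    - [0, 0, 0, 0, 0, 0, 0]
    - [0, 0, 0, 0, 0, 0, 0]
    - [0, 0, 0, 0, 0, 0, 0]
    - [0, 0, 0, 0, 0, 0, 0]

```text
clock: 14.15
position: [654.3, 478.4, 223.4]
ee_rot: [0.305, 0.64, -0.638, -0.3]
contact_force: [-0.5, -0.1, -0.5]
gripper_width: 16.0
```

```bash
python3 -c "
from p import *
s,Q,D=rep(); print(abs(s['joint_vel']).max())
print(job_done())"
```

```text
tool rot since start, in tool0 axes [0.0052 0.0044 0.0017] fc drift world [ -8.6 333.5 152.3] tc [539.7 389.3 202.7]
pos [654.3 478.4 223.4] F [-0.5 -0.1 -0.5] T [-0.02 -0.03  0.  ] w 16.0 t 14.15
0.00272201828094169
the job is handed in; nothing more can be done
None
```

I turned the hold-down clockwise to its open stop, peeled the empty top tray off lug corner first, and handed the job in with the tray still held by its lug.

- **Hold-down:** I turned it until about 1 N m of resistance showed it was at the stop. After release, the camera showed the handle bar standing across the stack with the toe clear.
- **Peel:** The lug corner went up to about 0.12 rad of tilt, with the far corner staying within about 1.5 mm by calculation. I then lifted straight up. The wrist force stayed near the tray's own weight, and I never saw the 4 to 6 N peel force in the readings between steps. The tray's release is confirmed by the pictures instead.
- **Final state:** The tray centre is about 203 mm above the bench and 333 mm to the left (+y) of where it started. Finger opening is 16 mm on the lug and the arm is still. The clock was at 14.2 s.
- **Level:** The tool is within about 0.007 rad of its orientation at the grasp. Before a last 0.015 rad trim, the rim corners in the side view matched the level prediction to 1–3 pixels, with the far corner about 2 mm low. I took no picture after the trim.
- **Bench:** In the last pictures, taken before the trim, the loaded tray was still in its base, and the carton, oil tin and injector looked undisturbed. I judged this by eye and did not measure it.

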